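Clamp a tube between centres

TASK

Lay the blue tube gently in the two black V cradles of the holder, between the two steel centres. Then push the tailstock fully home, so that both centres sit in the ends of the tube and hold it without play, and only after that press the orange-ended clamp lever down flat. Do not move the bare steel tube, the pliers, the tin or the box.

Things in the scene. Friction and masses are not known exactly. Their poses are not given: they have to be found in the camera images.
- blue_tube: The work: blue painted metal tube, 140 mm long, 30 mm outer diameter, about 160 g, lying on the bench at the start. Each end has a bore 22 mm wide and 16 mm deep; both ends are alike. Origin at its middle, on its axis (15 mm above the bench at the start); x runs along the tube.
- holder: Between-centres holder, fixed to the bench. Dark base 70 mm wide (x), 325 mm long (y, -115 to 210 mm), 20 mm high with its aluminium rails. Origin on the bench; y runs from the grey fixed headstock (y = -114 to -80 mm, 56 mm wide, 85 mm high) to the sliding tailstock, z up, -x roughly towards the robot. The centre line is at x = 0, 60 mm above the bench; a tube in the cradles lies on it.
- head_tip (a point): Tip of the headstock's fixed steel centre (a 45 degree cone, 26 mm wide at its root, 11 mm long, pointing to the holder's +y), at (0, -61, 60) mm in the holder. A cone enters a tube's bore by 9 mm when fully home, so a tube held by both has its middle 61 mm from either tip.
- bed (a point): Point on the centre line midway between the two black V cradles, at (0, 20, 60) mm in the holder. The cradles stand at y = -20 and 60 mm, 10 mm long in y, reaching 22 mm to either side and at most 56 mm high; only the rails lie between them. A tube laid with its middle here clears both centres by at least 10 mm; the tailstock then pushes it 20 mm along to the headstock's centre.
- tail_tip (a point): Tip of the tailstock's steel centre, a like cone pointing to the holder's -y. Moves with the tailstock.
- tail_push (a point): Middle of the outer face (looking to the holder's +y) of the black push knob behind the tailstock, a disc 40 mm wide and 8 mm thick, 60 mm above the bench, 74 mm behind tail_tip. Push here towards the headstock. The knob stands 20 mm behind the grey tailstock block, which is 60 mm wide, 40 mm long and 85 mm high.
- tailstock (a joint): Slide of the tailstock along the holder's y, in m: its tip is at y = 61 mm + this value. Starts drawn back at 0.045 to 0.070; reads about 0 when it is home on the blue tube. Moves stiffly with about 4 N and stays where it is left.
- clamp (a joint): Angle of the clamp lever, in rad: 0 = down flat across the tailstock's top (its stop), pointing to the holder's +x; 1.57 would be upright. Starts raised at 0.9 to 1.2 and stays where it is left; it takes about 2 to 3 N at the ball. It turns about an axis along the holder's y and travels with the tailstock.
- clamp_pivot (a point): Axis of the clamp lever on the tailstock, 97 mm above the bench, at x = -22 mm in the holder and 47 mm before tail_push in y.
- clamp_ball (a point): Centre of the orange ball (24 mm wide) at the end of the clamp lever, 80 mm from clamp_pivot. The steel bar between them is 12 mm wide and 10 mm thick.
- bare_tube: Bystander: bare steel-grey tube of the same size and shape as the blue one, lying on the bench. Origin at its middle, x along it.
- pliers: Bystander: pliers with red and yellow handles, 175 mm long, 65 mm wide, 17 mm high, lying flat. Origin on the bench, near the middle.
- tin: Bystander: shallow open yellow tin, 85 by 125 by 22 mm. Origin under its middle.
- charger_box: Bystander: black box with a grey band, 70 by 100 by 75 mm. Origin under its middle.

How it is judged (in metres and radians):
On the way, in this order (a step that is already met when the one before it is completed fails the run):
1. the blue tube lies in both cradles between the centres, let go (x of blue_tube in the frame of holder between -0.005 and 0.005 m and z of blue_tube in the frame of holder between 0.055 and 0.065 m and angle between the x axis of blue_tube and the y axis of holder, either way round below 0.06 rad and contact force between the fingers and blue_tube below 0.3 N and y of blue_tube in the frame of holder between -0.004 and 0.056 m), for 0.2 s.
2. the tailstock is home, both centres in the tube's ends (x of blue_tube in the frame of holder between -0.005 and 0.005 m and z of blue_tube in the frame of holder between 0.055 and 0.065 m and angle between the x axis of blue_tube and the y axis of holder, either way round below 0.06 rad and distance between each of head_tip, tail_tip and blue_tube below 0.063 m), for 0.2 s.
3. the clamp lever is pressed down (value of joint clamp below 0.1 rad), for 0.2 s.
At the end, for the whole second after the job is handed in: The blue tube is at rest on the holder's centre line (within 5 mm and 0.06 rad), its middle within 63 mm of both centre tips (61 mm when fully home), the clamp lever is down (below 0.1 rad), and the tube is let go (all of step 2 and contact force between the fingers and blue_tube below 0.3 N and value of joint clamp below 0.1 rad and linear speed of blue_tube below 0.02 m/s and velocity of joint tailstock between -0.01 and 0.01 m/s); the robot touches nothing.
It fails at once if a bystander (bare tube, pliers, tin, box) is moved more than 20 mm (distance of any of bare_tube, pliers, tin, charger_box from where it was at the start of the episode above 0.02 m).
It fails at once if the blue tube is dropped or thrown (over 0.6 m/s while not held) (linear speed of blue_tube above 0.6 m/s and contact force between the fingers and blue_tube below 0.1 N).
It also fails if it takes over 64 s, if anything falls off the work surface, if the arm or the gripper's body presses on something with over 40 N, if the wrist force passes 120 N, or if a joint passes its speed limit or range.

ROBOT

A 6-joint arm with a two-finger parallel gripper is mounted at the origin on the work surface. World frame = base frame: x ahead of the robot, y to its left, z up, the work surface at z = 0. Lengths are in mm, angles in rad, forces in N, time in s.
With the tool pointing down it reaches from about 350 to 950 mm from the base axis. Payload 17.4 kg.
Tool frame: the origin (TCP) lies midway between the tips of the shut fingers; the grasp point (between the pads) lies 19 mm behind it; z points along the fingers, y is the line along which they close (so a half turn about z gives the same grasp; the last joint's range is limited). The gripper opens to 93 mm and grips with 3 to 60 N. Pads are 15 mm wide; open, the fingers measure 128 mm over their backs; the gripper's body (75 mm by 188 mm) begins 65 mm behind the grasp point.
Start: joints at [-1.229, 0.116, 1.442, -0, 1.584, -0.038], TCP at [250.237, -626.908, 218.646] pointing down, gripper open.
Joint ranges: [-2.83, 2.83], [-0.83, 2.19], [0.07, 2.5], [-1.14, 4.28], [0.01, 3], [-2.97, 2.97]. Speed limits (rad/s): [1.89, 1.89, 2.22, 3.14, 3.14, 3.14].

INTERFACE

Orientations are given as a unit quaternion [x, y, z, w].
In Python, from workcell import get_state, capture, close_job gives the robot as it stands.
- The arm moves only by the tool jog_arm, never from a script. Its argument "deltas" is a list of rows, each an object with "claw": the opening, from 0 (shut) to 1 (fully open); "xyz": the shift along the world's x, y, z in mm, a list of three; "yaw": the turn about the world's z in degrees. In form: [{"claw": claw, "xyz": [tx, ty, tz], "yaw": yaw}, ...]. A call has 1 to 5 rows; each row is the pose to reach, as a shift and turn from the pose commanded when the call began; what a row does not reach only later rows make up. A row lasts 1/12 s, in which the tool goes at most 41.7 mm and 7.16 degrees, less where a joint would pass 70% of its speed; a pose out of reach is approached as far as the arm can. A call with a gripper value outside its range is refused whole. The fingers move at their own pace and stop on an object; "force" is the grip in N (left out, the last holds). Time passes only in rows, so rows that repeat a pose let the fingers close. It gives the time, the measured TCP pose, the force, the opening and the grip force at its end, in the units of the state.
- get_state(): the state, without advancing time (a new reading comes with each control period).
- capture(name): name is "scene" or "top"; returns a dict with "color" (480x640x3 uint8, red, green, blue), "z_map" (480x640 float32, mm along the optical axis (not along the pixel's ray), 0 where there is no reading), "fx", "fy", "cx", "cy" (pixels), "camera_from_world" (4x4, takes a point from world to camera coordinates). Camera axes: x right, y up, looking along -z (the intrinsics and any distortion apply to the point x, -y, -z); pixel columns grow to the right and rows downward; lengths in mm; the calibration is good to about 2 mm. A picture is of the moment at which its call begins.
- close_job(): hands the job in; it is judged then, once.
The state is a dict: "time": time; "joint_positions": joint angles; "qvel": joint speeds; "joint_torque": joint torques, N m; "tool_pos": TCP position; "orientation": TCP orientation; "wrist_force": force on the tool from outside, world axes, zero at the start; "moment": the same for the moment, N m; "opening": finger opening in mm; "gripper_force": force on a finger pad.
Only numpy, scipy, OpenCV 4.12 (cv2) and the standard library are available. Lean on these libraries where they do the work, as an engineer would, in place of code of your own. Each camera call takes 0.05 s, during which the arm holds its last target. There are 200 camera calls.

## Working session

There is one attempt and no reset: what is moved stays moved. The work goes in short steps, Python scripts to look and compute and a tool call to move; the robot and the scene stay as the last step left them, time stands still between calls to the robot, and variables do not carry over. Pictures are saved under pics/ and viewed, at most 10 in all, crops included, and the job is handed in when it is done.

Besides the shell and the picture viewer there is one more tool, called after "Call:" as name(argument=value, ...) on one line, values as JSON. jog_arm: Moves the arm, as the interface text tells. Its arguments: {"type":"object","properties":{"deltas":{"type":"array"},"force":{"type":"number"}},"required":["deltas"]}

```bash
mkdir -p pics
cat > h.py <<'E'
import numpy as np, cv2
from workcell import get_state, capture, close_job
def shot(n,name=None):
    c=capture(n)
    if name: cv2.imwrite('pics/'+name, c['color'][:,:,::-1])
    return c
def world(c):  # per-pixel world points from z_map
    z=c['z_map'].astype(float); v,u=np.mgrid[0:480,0:640]
    p=np.stack([(u-c['cx'])/c['fx']*z,-(v-c['cy'])/c['fy']*z,-z,np.ones_like(z)],-1)
    w=(p@np.linalg.inv(c['camera_from_world']).T)[...,:3]; w[z<=0]=np.nan
    return w
E
python3 - <<'E'
from h import *
for n in('scene','top'):
    c=shot(n,n+'1.png'); np.savez(n+'1.npz',**c)
    print(n,{k:v for k,v in c.items() if k not in('color','z_map')})
print(get_state())
E
```

```text
scene {'fx': 472.3865868434445, 'fy': 472.3865868434445, 'cx': 325.7415231066629, 'cy': 240.56874484909642, 'camera_from_world': array([[ 7.72285693e-01,  6.35269688e-01,  2.68916445e-03,
        -4.53221558e+02],
       [-5.00668669e-01,  6.06037215e-01,  6.18101754e-01,
         2.42306918e+02],
       [ 3.91031575e-01, -4.78697522e-01,  7.86093499e-01,
        -1.39124014e+03],
       [ 0.00000000e+00,  0.00000000e+00,  0.00000000e+00,
         1.00000000e+00]])}
top {'fx': 492.04627580204397, 'fy': 492.04627580204397, 'cx': 306.82474990391995, 'cy': 234.73518369631572, 'camera_from_world': array([[ 1.96149116e-02, -9.99791295e-01, -5.71150052e-03,
        -9.53820628e+00],
       [ 9.85640728e-01,  1.83783996e-02,  1.67852879e-01,
        -6.08130760e+02],
       [-1.67712879e-01, -8.92190693e-03,  9.85795511e-01,
        -1.24378829e+03],
       [ 0.00000000e+00,  0.00000000e+00,  0.00000000e+00,
         1.00000000e+00]])}
{'time': 0.1, 'joint_positions': array([-1.22881460e+00,  1.16443035e-01,  1.44222315e+00, -3.03797253e-05,
        1.58398535e+00, -3.78050761e-02]), 'qvel': array([ 0.00103031, -0.00113666, -0.00060107,  0.00031067,  0.00030692,
        0.00116126]), 'joint_torque': array([ 1.56254555e-03, -7.22891665e+01, -6.23865867e+01,  7.81979668e-02,
        2.27469503e-02, -8.60766477e-05]), 'tool_pos': array([ 250.15429092, -626.73196755,  217.96028697]), 'orientation': array([ 9.82024260e-01,  1.88754000e-01, -9.52249056e-05, -5.21027504e-04]), 'wrist_force': array([-0.56321496, -0.58433482, -0.29442638]), 'moment': array([-0.02688711,  0.00657794,  0.01098555]), 'gripper_force': 0.0, 'opening': 93.08000235067779}
```

View pics/scene1.png

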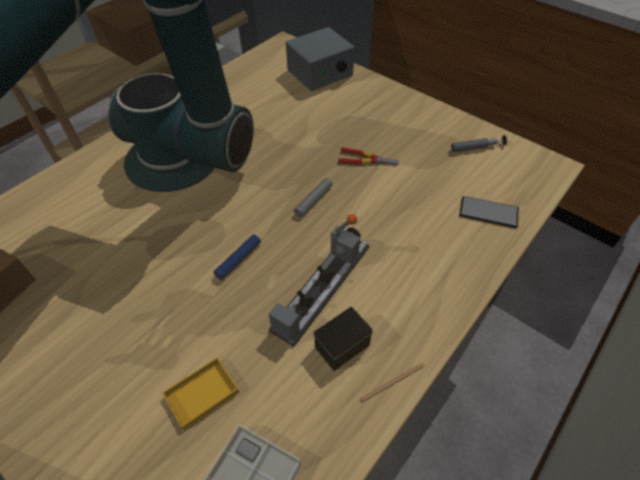

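View pics/top1.png

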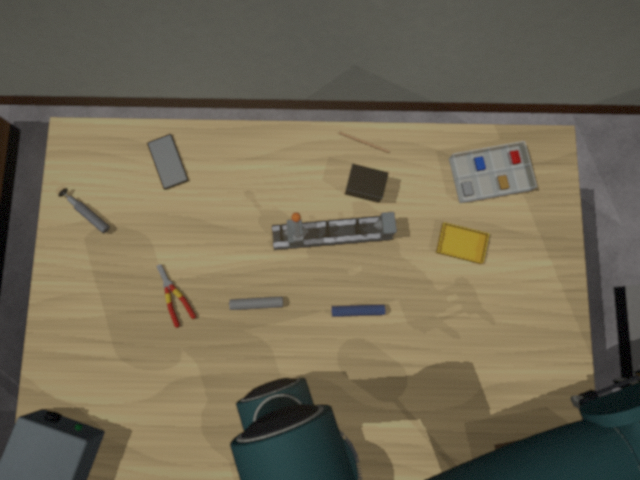

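The top view shows the blue tube at (358,310), the headstock at (389,225), the tailstock at (293,233) with the orange ball at (296,217), and the bare tube at (258,303). In the scene view the blue tube is at (237,257).

```bash
cat > m.py <<'E'
from h import *
def ray(c,u,v,z):
    T=np.linalg.inv(c['camera_from_world']);o=T[:3,3]
    d=T[:3,:3]@np.array([(u-c['cx'])/c['fx'],-(v-c['cy'])/c['fy'],-1.]);return o+d*(z-o[2])/d[2]
def mask(c,lo,hi): 
    m=cv2.inRange(cv2.cvtColor(c['color'],cv2.COLOR_RGB2HSV),lo,hi)
    n,l,s,ce=cv2.connectedComponentsWithStats(m); return m,l,s,ce
def rect(c,m,z):
    v,u=np.nonzero(m); p=np.array([ray(c,a,b,z)[:2] for a,b in zip(u,v)],np.float32)
    (x,y),(w,h),a=cv2.minAreaRect(p); return (x,y),(w,h),a,p.mean(0)
E
python3 - <<'E'
from m import *
for n in('scene','top'):
    c=dict(np.load(n+'1.npz')); c={k:(v if v.ndim else float(v)) for k,v in c.items()}
    w=world(c)
    m,l,s,ce=mask(c,(105,110,40),(130,255,255))
    for i in range(1,len(s)):
        if s[i,4]>100:
            print(n,'blue',ce[i],s[i,4],rect(c,l==i,15 if n=='scene' else 20), np.nanmean(w[l==i],0), np.nanmax(w[l==i][:,2]))
    m,l,s,ce=mask(c,(5,170,120),(16,255,255))
    for i in range(1,len(s)):
        if s[i,4]>15: print(n,'orange',ce[i],s[i,4],np.nanmean(w[l==i],0))
    # holder
    X,Y,Z=w[...,0],w[...,1],w[...,2]
    print('bench z',np.nanmedian(Z[(X>300)&(X<450)&(abs(Y)<200)]),np.nanstd(Z[(X>430)&(X<470)&(Y<-50)&(Y>-100)]))
    reg=(X>500)&(X<700)&(Y<150)&(Y>-230)
    for nm,lo,hi in(('base',12,25),('tops',78,92)):
        k=(reg&(Z>lo)&(Z<hi)).astype(np.uint8); q,l,s,ce=cv2.connectedComponentsWithStats(k)
        for i in range(1,q):
            if s[i,4]>60:
                p=w[l==i]; print(n,nm,s[i],cv2.minAreaRect(p[:,:2].astype(np.float32)),p.mean(0),np.median(p[:,2]))
    k=reg&(Z>12)&(Z<92); 
    kk=k.astype(np.uint8); q,l,s,ce=cv2.connectedComponentsWithStats(kk)
    for i in range(1,q):
        if s[i,4]>300: print(n,'all',s[i],cv2.minAreaRect(w[l==i][:,:2].astype(np.float32)))
    x,y=(250,190) if n=='scene' else (260,190); 
c=cv2.imread('pics/top1.png')[190:330,220:420]; s=cv2.imread('pics/scene1.png')[190:350,210:410]
cv2.imwrite('pics/crop1.png',np.vstack([cv2.resize(c,None,fx=4,fy=4,interpolation=2)[:280],cv2.resize(s,None,fx=4,fy=4,interpolation=2)[40:360]]))
E
```

```text
scene blue [237.04153355 254.72204473] 313 ((414.8385009765625, -129.29177856445312), (20.934040069580078, 135.79415893554688), 3.260934829711914, array([ 413.38635, -130.02388], dtype=float32)) [ 421.83482062 -135.56002519   28.09730192] 33.97868943512606
scene orange [351.7 217.1] 30 [635.20247648  28.53156439 176.34685237]
bench z 0.42883341904712324 2.7105560418838888
scene base [ 269  241  100  103 1490] ((626.8372192382812, -63.82295227050781), (69.77104949951172, 325.3457336425781), 6.108696937561035) [634.20833899 -76.4479262   17.26635117] 17.773829032887534
scene tops [330 229  30  21 329] ((616.6139526367188, 34.75676727294922), (59.19791793823242, 42.197750091552734), 4.362246036529541) [620.99626086  32.47956106  84.42873797] 84.65932225582219
scene tops [268 303  31  25 417] ((642.2374267578125, -206.53099060058594), (55.56714630126953, 34.48582458496094), 6.008399486541748) [ 643.31581416 -207.54867549   84.4997864 ] 84.67864773017709
scene all [ 268  227  101  117 3342] ((626.8372192382812, -63.82295227050781), (69.77104949951172, 325.3457336425781), 6.108696937561035
[... 587 characters left out ...]
e [271 224  18  26 206] ((609.7693481445312, 76.09909057617188), (68.85939025878906, 41.78688430786133), 6.66036319732666) [605.81825683  77.53093802  17.33503771] 17.11065648289491
top tops [380 211  16  23 288] ((640.0206909179688, -205.23011779785156), (56.67007064819336, 37.69932174682617), 4.418821334838867) [ 639.65906694 -206.50481912   84.80128474] 84.936118066424
top tops [286 219  15  24 166] ((613.3068237304688, 39.90774154663086), (61.300479888916016, 30.729188919067383), 11.026629447937012) [612.8419393   44.52934869  84.83208507] 84.88073315130464
top all [ 271  211  125   39 2330] ((624.7592163085938, -64.054443359375), (69.5939712524414, 324.2771301269531), 6.094726085662842)
```

View pics/crop1.png

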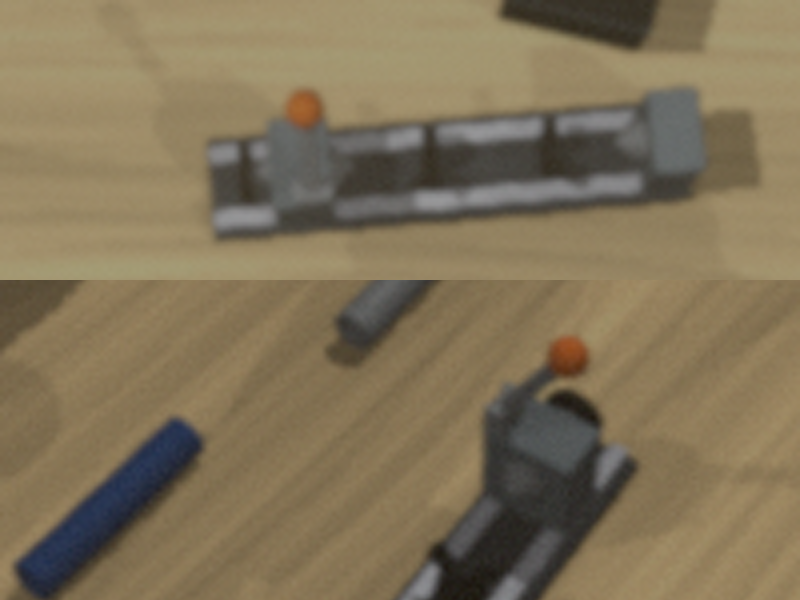

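Run:
```python
from m import *
for n in('scene','top'):
    c=dict(np.load(n+'1.npz')); c={k:(v if v.ndim else float(v)) for k,v in c.items()}
    w=world(c); X,Y,Z=w[...,0],w[...,1],w[...,2]
    k=((X>370)&(X<460)&(Y<-30)&(Y>-240)&(Z>12)&(Z<40)).astype(np.uint8)
    q,l,s,ce=cv2.connectedComponentsWithStats(k);i=1+np.argmax(s[1:,4]);p=w[l==i]
    print(n,cv2.minAreaRect(p[:,:2].astype(np.float32)),p.mean(0),p[:,2].max(), cv2.fitLine(p[:,:2].astype(np.float32),cv2.DIST_L2,0,.01,.01).ravel())
    # holder frame
    a=np.radians(6.1);O=np.array([630.8,-111.2]);R=np.array([[np.cos(a),np.sin(a)],[-np.sin(a),np.cos(a)]])
    hxy=(w[...,:2]-O)@R.T; hx,hy=hxy[...,0],hxy[...,1]
    g=(abs(hx)<60)&(hy>90)&(hy<215)
    for nm,lo,hi in(('block',78,92),('mid',35,76),('lever',100,200)):
        k=g&(Z>lo)&(Z<hi); print(nm,k.sum(),'hy',np.percentile(hy[k],[0,5,50,95,100]).round(),'hx',np.percentile(hx[k],[0,5,50,95,100]).round(),'z',np.percentile(Z[k],[0,50,100]).round())
    k=g&(Z>35)&(Z<76)&(hy>170); print('knob',k.sum(),np.percentile(hy[k],[5,50,95,100]) if k.any() else '')
```

```text
scene ((418.84686279296875, -133.6851806640625), (29.588022232055664, 142.13650512695312), 3.8146250247955322) [ 422.37279858 -136.45773647   25.32961687] 33.97868943512606 [ 4.7300164e-02 -9.9888074e-01  4.2237280e+02 -1.3645773e+02]
block 342 hy [125. 128. 144. 166. 188.] hx [-29. -18.   5.  28.  31.] z [78. 85. 92.]
mid 350 hy [114. 120. 129. 181. 189.] hx [-30. -25.  10.  30.  31.] z [35. 63. 76.]
lever 205 hy [128. 129. 136. 147. 153.] hx [-29. -26.   8.  26.  29.] z [100. 150. 179.]
knob 47 [179.55770078 180.93024109 186.20765609 188.80018991]
top ((415.90948486328125, -134.44308471679688), (29.83247184753418, 139.2882080078125), 3.061814546585083) [ 415.77535413 -134.48892224   26.67143594] 35.10679693992506 [ 5.4612350e-02 -9.9850762e-01  4.1577536e+02 -1.3448892e+02]
block 224 hy [127. 129. 156. 181. 187.] hx [-31. -30.   0.  24.  29.] z [78. 85. 92.]
mid 127 hy [114. 118. 155. 183. 186.] hx [-31. -31.  -7.  11.  15.] z [36. 67. 76.]
lever 197 hy [128. 130. 140. 149. 151.] hx [-31. -28.  -1.  22.  27.] z [100. 145. 181.]
knob 48 [171.03281295 178.89290677 185.28460014 186.21194583]
```

Call:
jog_arm(deltas=[{"claw": 1, "xyz": [13, 39, 0], "yaw": 6}, {"claw": 1, "xyz": [26, 78, 0], "yaw": 12}, {"claw": 1, "xyz": [39, 117, 0], "yaw": 18}, {"claw": 1, "xyz": [52, 156, 0], "yaw": 24}, {"claw": 1, "xyz": [65, 195, 0], "yaw": 30}])

```text
time: 0.52
tool_pos: [315.3, -430.0, 218.1]
orientation: [0.899, 0.439, -0.0, -0.0]
wrist_force: [0.4, 0.3, 0.1]
opening: 93.1
gripper_force: 0.0
```

Call:
jog_arm(deltas=[{"claw": 1, "xyz": [13, 39, 0], "yaw": 6}, {"claw": 1, "xyz": [26, 78, 0], "yaw": 12}, {"claw": 1, "xyz": [39, 117, -10], "yaw": 18}, {"claw": 1, "xyz": [52, 156, -20], "yaw": 24}, {"claw": 1, "xyz": [65, 195, -30], "yaw": 30}])

```text
time: 0.93
tool_pos: [379.6, -236.8, 188.7]
orientation: [0.755, 0.656, 0.0, 0.0]
wrist_force: [0.6, -0.6, 0.5]
opening: 92.9
gripper_force: 0.0
```

Call:
jog_arm(deltas=[{"claw": 1, "xyz": [12, 35, -15], "yaw": 4}, {"claw": 1, "xyz": [24, 70, -30], "yaw": 8}, {"claw": 1, "xyz": [37, 103, -50], "yaw": 11.5}, {"claw": 1, "xyz": [37, 103, -80], "yaw": 11.5}, {"claw": 1, "xyz": [37, 103, -100], "yaw": 11.5}])

```text
time: 1.35
tool_pos: [416.5, -133.5, 86.9]
orientation: [0.685, 0.728, -0.0, -0.0]
wrist_force: [-0.6, -0.0, -1.1]
opening: 93.0
gripper_force: 0.0
```

Run:
```python
from m import *
c=shot('scene'); t=shot('top')
cv2.imwrite('pics/a.png',np.hstack([cv2.resize(c['color'][190:340,170:320,::-1],None,fx=2.6,fy=2.6,interpolation=2),cv2.resize(t['color'][230:380,280:430,::-1],None,fx=2.6,fy=2.6,interpolation=2)]))
s=get_state(); print(s['tool_pos'],s['orientation'])
```

```text
[ 415.15423335 -134.54527998   85.87874131] [ 0.68624758  0.72736345 -0.00100607 -0.00237969]
```

View pics/a.png

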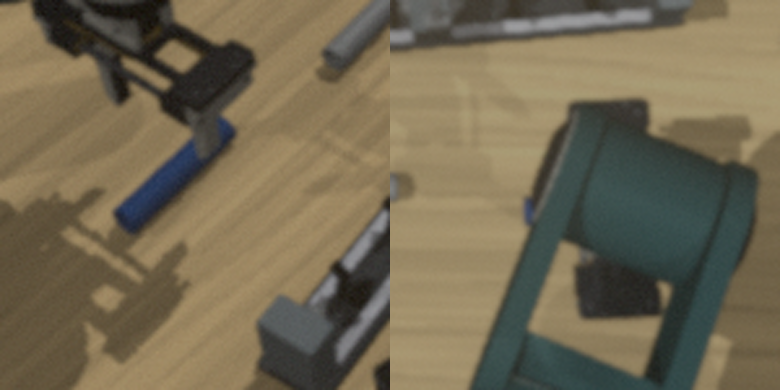

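The open fingers straddle the blue tube (scene crop around (180,165)), so the arm can go straight down.

Call:
jog_arm(deltas=[{"claw": 1, "xyz": [0, 0, -30], "yaw": 0}, {"claw": 1, "xyz": [0, 0, -55], "yaw": 0}, {"claw": 1, "xyz": [0, 0, -70], "yaw": 0}, {"claw": 1, "xyz": [0, 0, -80], "yaw": 0}, {"claw": 1, "xyz": [0, 0, -83], "yaw": 0}])

```text
time: 1.87
tool_pos: [416.5, -136.0, 5.8]
orientation: [0.687, 0.727, -0.0, -0.0]
wrist_force: [0.0, 0.4, -0.5]
opening: 92.9
gripper_force: 0.0
```

Call:
jog_arm(deltas=[{"claw": 0.2, "xyz": [0, 0, 0], "yaw": 0}, {"claw": 0.2, "xyz": [0, 0, 0], "yaw": 0}, {"claw": 0.2, "xyz": [0, 0, 0], "yaw": 0}, {"claw": 0.2, "xyz": [0, 0, 0], "yaw": 0}, {"claw": 0.2, "xyz": [0, 0, 0], "yaw": 0}], force=20)

```text
time: 2.28
tool_pos: [417.0, -135.8, 6.8]
orientation: [0.687, 0.727, 0.0, 0.0]
wrist_force: [0.2, 0.3, 1.2]
opening: 64.4
gripper_force: 0.0
```

Call:
jog_arm(deltas=[{"claw": 0.2, "xyz": [0, 0, 0], "yaw": 0}, {"claw": 0.2, "xyz": [0, 0, 0], "yaw": 0}, {"claw": 0.2, "xyz": [0, 0, 0], "yaw": 0}, {"claw": 0.2, "xyz": [0, 0, 0], "yaw": 0}, {"claw": 0.2, "xyz": [0, 0, 0], "yaw": 0}])

```text
time: 2.7
tool_pos: [416.6, -135.7, 6.1]
orientation: [0.687, 0.727, -0.0, -0.0]
wrist_force: [2.7, 0.6, 1.4]
opening: 31.0
gripper_force: 1.5
```

Call:
jog_arm(deltas=[{"claw": 0.2, "xyz": [0, 0, 0], "yaw": 0}, {"claw": 0.2, "xyz": [0, 0, 0], "yaw": 0}, {"claw": 0.2, "xyz": [0, 0, 10], "yaw": 0}, {"claw": 0.2, "xyz": [0, 0, 30], "yaw": 0}, {"claw": 0.2, "xyz": [0, 0, 55], "yaw": 0}])

```text
time: 3.12
tool_pos: [415.7, -135.3, 61.0]
orientation: [0.687, 0.727, -0.001, -0.001]
wrist_force: [0.2, -0.3, -1.5]
opening: 29.2
gripper_force: 20.0
```

Call:
jog_arm(deltas=[{"claw": 0.2, "xyz": [0, 0, 35], "yaw": 0}, {"claw": 0.2, "xyz": [0, 0, 65], "yaw": 1}, {"claw": 0.2, "xyz": [0, 0, 85], "yaw": 2.8}, {"claw": 0.2, "xyz": [0, 0, 85], "yaw": 2.8}, {"claw": 0.2, "xyz": [0, 0, 85], "yaw": 2.8}])

```text
time: 3.53
tool_pos: [416.9, -135.8, 147.0]
orientation: [0.669, 0.743, 0.0, 0.001]
wrist_force: [0.0, 0.0, -1.2]
opening: 29.5
gripper_force: 20.0
```

Run:
```python
from m import *
c=shot('scene'); s=get_state(); print(s['tool_pos'],s['orientation'],s['opening'],s['gripper_force'])
m,l,st,ce=mask(c,(105,110,40),(130,255,255))
w=world(c); k=m>0; p=w[k]; p=p[(abs(p[:,0]-420)<80)&(abs(p[:,1]+134)<120)]
print(len(p),cv2.minAreaRect(p[:,:2].astype(np.float32)),p.mean(0),cv2.fitLine(p.astype(np.float32),cv2.DIST_L2,0,.01,.01).ravel())
cv2.imwrite('pics/b.png',cv2.resize(c['color'][130:330,150:370,::-1],None,fx=2.5,fy=2.5,interpolation=2))
```

```text
[ 416.37629692 -135.60923089  145.64519064] [ 6.69024811e-01  7.43240051e-01 -7.85558719e-05 -1.49376761e-04] 29.44117773245472 19.99811679124832
102 ((424.4649353027344, -165.18336486816406), (20.4969539642334, 69.10393524169922), 12.144903182983398) [ 421.28227005 -153.36616495  169.1603152 ] [-1.9041601e-01  9.8167968e-01  6.8301642e-03  4.2128235e+02
 -1.5336613e+02  1.6916028e+02]
```

View pics/b.png

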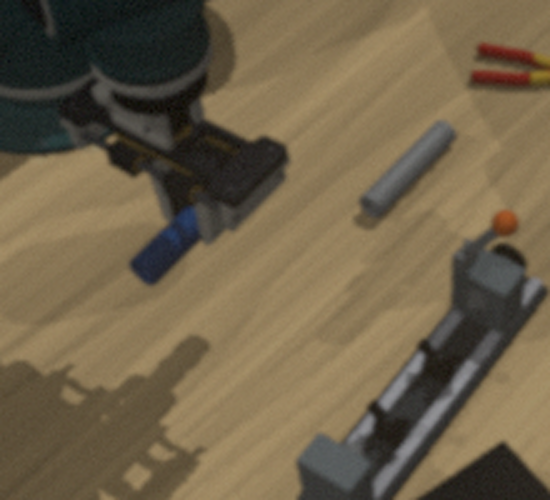

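The tube is gripped level, with its visible end at about (165,245) in the crop, and the yaw is 6.0°. Next I carry it over the bed.

Call:
jog_arm(deltas=[{"claw": 0.2, "xyz": [30, 6, 0], "yaw": 0}, {"claw": 0.2, "xyz": [65, 13, 0], "yaw": 0}, {"claw": 0.2, "xyz": [100, 20, 0], "yaw": 0}, {"claw": 0.2, "xyz": [135, 27, 0], "yaw": 0}, {"claw": 0.2, "xyz": [165, 34, 0], "yaw": 0}])

```text
time: 4.0
tool_pos: [582.8, -100.9, 143.7]
orientation: [0.669, 0.743, -0.001, -0.001]
wrist_force: [0.1, -0.1, -1.5]
opening: 29.2
gripper_force: 20.0
```

Call:
jog_arm(deltas=[{"claw": 0.2, "xyz": [25, 5, 0], "yaw": 0}, {"claw": 0.2, "xyz": [47, 9.5, -10], "yaw": 0}, {"claw": 0.2, "xyz": [47, 9.5, -40], "yaw": 0}, {"claw": 0.2, "xyz": [47, 9.5, -60], "yaw": 0}, {"claw": 0.2, "xyz": [47, 9.5, -60], "yaw": 0}])

```text
time: 4.42
tool_pos: [625.9, -91.5, 79.1]
orientation: [0.669, 0.743, -0.002, -0.004]
wrist_force: [-0.6, 0.2, -2.3]
opening: 29.4
gripper_force: 20.0
```

Run:
```python
from m import *
c=shot('scene'); s=get_state(); print(s['tool_pos'],s['orientation'],s['opening'],s['gripper_force'])
a=np.radians(6.1);O=np.array([630.8,-111.2]);R=np.array([[np.cos(a),np.sin(a)],[-np.sin(a),np.cos(a)]])
print('tcp in holder',R@(s['tool_pos'][:2]-O))
cv2.imwrite('pics/c.png',cv2.resize(c['color'][180:350,230:400,::-1],None,fx=3.5,fy=3.5,interpolation=2))
```

```text
[626.75694204 -91.75859233  82.23488929] [ 0.66886386  0.74337768 -0.00170398 -0.00280133] 29.34697080522953 19.998275935649872
tcp in holder [-1.95424281 19.76096113]
```

View pics/c.png

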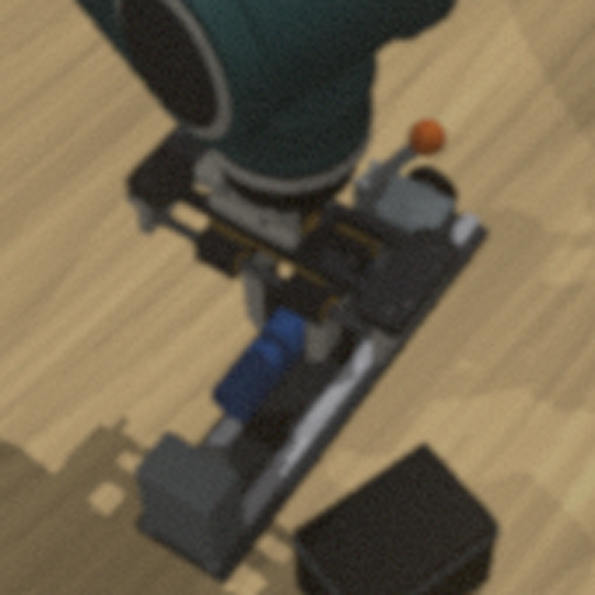

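The tube hangs above the cradles, in line with the head cone at (225,430) in the crop. Now I lower it slowly.

Call:
jog_arm(deltas=[{"claw": 0.2, "xyz": [1.5, 0, -4], "yaw": 0}, {"claw": 0.2, "xyz": [1.5, 0, -9], "yaw": 0}, {"claw": 0.2, "xyz": [1.5, 0, -14], "yaw": 0}, {"claw": 0.2, "xyz": [1.5, 0, -20], "yaw": 0}, {"claw": 0.2, "xyz": [1.5, 0, -24], "yaw": 0}])

```text
time: 4.88
tool_pos: [630.1, -92.3, 61.8]
orientation: [0.669, 0.743, 0.0, 0.0]
wrist_force: [-0.8, 0.0, -1.9]
opening: 29.4
gripper_force: 20.0
```

Call:
jog_arm(deltas=[{"claw": 0.2, "xyz": [0, 0, -2], "yaw": 0}, {"claw": 0.2, "xyz": [0, 0, -4], "yaw": 0}, {"claw": 0.2, "xyz": [0, 0, -6], "yaw": 0}, {"claw": 0.2, "xyz": [0, 0, -6], "yaw": 0}, {"claw": 0.2, "xyz": [0, 0, -6], "yaw": 0}])

```text
time: 5.3
tool_pos: [630.2, -92.2, 56.1]
orientation: [0.669, 0.743, 0.0, 0.0]
wrist_force: [-0.0, 0.4, -2.7]
opening: 29.0
gripper_force: 20.0
```

Call:
jog_arm(deltas=[{"claw": 0.2, "xyz": [-1.5, 0, -1], "yaw": 0}, {"claw": 0.2, "xyz": [-1.5, 0, -2], "yaw": 0}, {"claw": 0.2, "xyz": [-1.5, 0, -3], "yaw": 0}, {"claw": 0.2, "xyz": [-1.5, 0, -4], "yaw": 0}, {"claw": 0.2, "xyz": [-1.5, 0, -4], "yaw": 0}])

```text
time: 5.72
tool_pos: [628.7, -92.2, 52.1]
orientation: [0.669, 0.744, 0.0, 0.0]
wrist_force: [0.9, -0.7, -1.9]
opening: 29.4
gripper_force: 20.0
```

Call:
jog_arm(deltas=[{"claw": 0.2, "xyz": [0, 0, -0.7], "yaw": 0}, {"claw": 0.2, "xyz": [0, 0, -1.4], "yaw": 0}, {"claw": 0.2, "xyz": [0, 0, -2], "yaw": 0}, {"claw": 0.2, "xyz": [0, 0, -2], "yaw": 0}])

```text
time: 6.05
tool_pos: [629.5, -92.2, 51.1]
orientation: [0.669, 0.744, 0.001, 0.001]
wrist_force: [2.7, 1.1, 6.2]
opening: 29.1
gripper_force: 20.0
```

Call:
jog_arm(deltas=[{"claw": 0.4, "xyz": [0, 0, 0.5], "yaw": 0}, {"claw": 0.5, "xyz": [0, 0, 0.5], "yaw": 0}, {"claw": 0.6, "xyz": [0, 0, 0.5], "yaw": 0}, {"claw": 0.7, "xyz": [0, 0, 0.5], "yaw": 0}, {"claw": 0.7, "xyz": [0, 0, 0.5], "yaw": 0}])

```text
time: 6.47
tool_pos: [628.5, -92.2, 50.4]
orientation: [0.669, 0.743, -0.0, -0.0]
wrist_force: [-0.1, -0.3, 0.5]
opening: 58.2
gripper_force: 0.0
```

Call:
jog_arm(deltas=[{"claw": 0.7, "xyz": [0, 0, 0], "yaw": 0}, {"claw": 0.7, "xyz": [0, 0, 0], "yaw": 0}, {"claw": 0.7, "xyz": [0, 0, 0], "yaw": 0}, {"claw": 0.7, "xyz": [0, 0, 10], "yaw": 0}, {"claw": 0.7, "xyz": [0, 0, 30], "yaw": 0}])

```text
time: 6.88
tool_pos: [627.5, -92.0, 79.1]
orientation: [0.669, 0.743, -0.001, -0.002]
wrist_force: [-0.5, 0.3, 0.1]
opening: 65.2
gripper_force: 0.0
```

Call:
jog_arm(deltas=[{"claw": 0.7, "xyz": [0, 0, 35], "yaw": 0}, {"claw": 0.5, "xyz": [0, 0, 70], "yaw": 0}, {"claw": 0.2, "xyz": [0, 0, 105], "yaw": 0}, {"claw": 0, "xyz": [0, 0, 135], "yaw": 0}, {"claw": 0, "xyz": [0, 0, 135], "yaw": 0}])

```text
time: 7.3
tool_pos: [630.2, -92.5, 223.8]
orientation: [0.669, 0.743, 0.002, 0.004]
wrist_force: [0.1, -0.2, 0.7]
opening: 43.1
gripper_force: 0.0
```

Call:
jog_arm(deltas=[{"claw": 0, "xyz": [-4, 38, 0], "yaw": 0}, {"claw": 0, "xyz": [-8, 76, 0], "yaw": 0}, {"claw": 0, "xyz": [-12, 114, 0], "yaw": 0}, {"claw": 0, "xyz": [-16, 152, 0], "yaw": 0}, {"claw": 0, "xyz": [-21, 190, 0], "yaw": 0}])

```text
time: 7.72
tool_pos: [607.1, 99.5, 216.3]
orientation: [0.669, 0.743, 0.0, 0.0]
wrist_force: [0.2, -0.1, 1.1]
opening: 9.6
gripper_force: 0.0
```

Run:
```python
from m import *
c=shot('scene'); s=get_state(); print(s['tool_pos'],s['orientation'],s['opening'])
a=np.radians(6.1);O=np.array([630.8,-111.2]);R=np.array([[np.cos(a),np.sin(a)],[-np.sin(a),np.cos(a)]])
print('tcp in holder',R@(s['tool_pos'][:2]-O))
w=world(c); m,l,st,ce=mask(c,(105,110,40),(130,255,255)); p=w[m>0]; h=(p[:,:2]-O)@R.T; k=(abs(h[:,0])<40)&(abs(h[:,1]-20)<100)
h=h[k];print(cv2.minAreaRect(h.astype(np.float32)),p[k][:,2].max(),np.percentile(h[:,1],[1,99]))
cv2.imwrite('pics/d.png',cv2.resize(c['color'][180:350,230:400,::-1],None,fx=3.5,fy=3.5,interpolation=2))
```

```text
[606.26627958 104.93045462 216.34233423] [ 6.67784136e-01  7.44354097e-01  9.60755614e-04 -6.35232350e-04] 5.818250038103887
tcp in holder [ -1.42790708 217.51376493]
((0.7356281280517578, 13.387680053710938), (122.6910400390625, 23.879396438598633), 89.12924194335938) 78.00804707593011 [-47.79824996  72.77523981]
```

View pics/d.png

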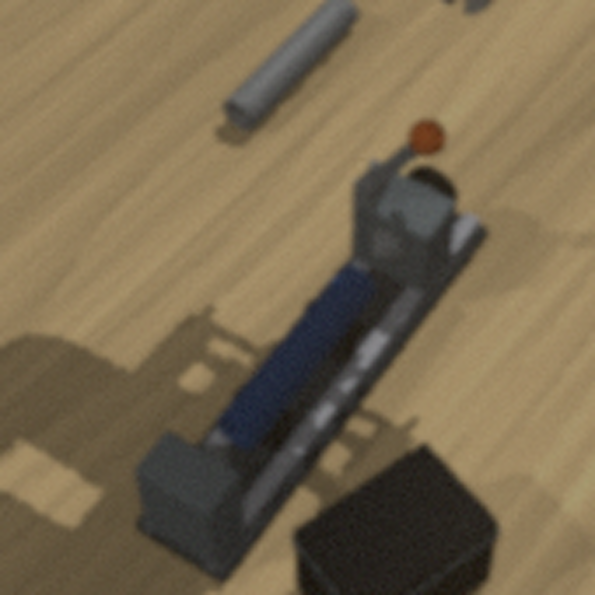

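The tube lies in both cradles, from about (235,430) to (365,280) in the crop. Its top is near z 75, as expected. Next the fingers go down behind the knob.

Call:
jog_arm(deltas=[{"claw": 0, "xyz": [1, 1, -35], "yaw": 0}, {"claw": 0, "xyz": [1, 1, -75], "yaw": 0}, {"claw": 0, "xyz": [1, 1, -115], "yaw": 0}, {"claw": 0, "xyz": [1, 1, -150], "yaw": 0}, {"claw": 0, "xyz": [1, 1, -166], "yaw": 0}])

```text
time: 8.18
tool_pos: [606.6, 98.6, 45.1]
orientation: [0.669, 0.744, -0.002, -0.002]
wrist_force: [0.2, -0.2, -0.3]
opening: 0.6
gripper_force: 0.0
```

Call:
jog_arm(deltas=[{"claw": 0, "xyz": [0, 0, 0], "yaw": 0}, {"claw": 0, "xyz": [0.5, -5, 0], "yaw": 0}, {"claw": 0, "xyz": [1, -10, 0], "yaw": 0}, {"claw": 0, "xyz": [1.5, -15, 0], "yaw": 0}])

```text
time: 8.52
tool_pos: [611.3, 83.4, 52.0]
orientation: [0.669, 0.744, 0.001, 0.001]
wrist_force: [-0.3, 5.2, 3.1]
opening: 0.5
gripper_force: 2.8
```

Call:
jog_arm(deltas=[{"claw": 0, "xyz": [0.5, -5, 0], "yaw": 0}, {"claw": 0, "xyz": [1, -10, 0], "yaw": 0}, {"claw": 0, "xyz": [1.5, -15, 0], "yaw": 0}, {"claw": 0, "xyz": [2, -20, 0], "yaw": 0}, {"claw": 0, "xyz": [2.5, -25, 0], "yaw": 0}])

```text
time: 8.93
tool_pos: [612.8, 58.4, 49.9]
orientation: [0.669, 0.744, 0.0, 0.0]
wrist_force: [1.8, 5.1, 3.8]
opening: 0.6
gripper_force: 2.2
```

Call:
jog_arm(deltas=[{"claw": 0, "xyz": [0.2, -2, 0], "yaw": 0}, {"claw": 0, "xyz": [0.4, -4, 0], "yaw": 0}, {"claw": 0, "xyz": [0.6, -6, 0], "yaw": 0}, {"claw": 0, "xyz": [0.8, -8, 0], "yaw": 0}, {"claw": 0, "xyz": [1, -10, 0], "yaw": 0}])

```text
time: 9.35
tool_pos: [613.6, 48.9, 49.5]
orientation: [0.669, 0.744, 0.0, -0.0]
wrist_force: [0.2, 5.9, 3.2]
opening: 0.1
gripper_force: 2.8
```

Call:
jog_arm(deltas=[{"claw": 0, "xyz": [0.2, -2, 0], "yaw": 0}, {"claw": 0, "xyz": [0.4, -4, 0], "yaw": 0}, {"claw": 0, "xyz": [0.6, -6, 0], "yaw": 0}, {"claw": 0, "xyz": [0.8, -8, 0], "yaw": 0}, {"claw": 0, "xyz": [1, -10, 0], "yaw": 0}])

```text
time: 9.77
tool_pos: [614.7, 39.0, 49.6]
orientation: [0.669, 0.744, 0.0, -0.0]
wrist_force: [2.3, 5.5, 2.3]
opening: 0.6
gripper_force: 2.8
```

Call:
jog_arm(deltas=[{"claw": 0, "xyz": [0.1, -1, 0], "yaw": 0}, {"claw": 0, "xyz": [0.2, -2, 0], "yaw": 0}, {"claw": 0, "xyz": [0.3, -3, 0], "yaw": 0}, {"claw": 0, "xyz": [0.3, -4, 0], "yaw": 0}, {"claw": 0, "xyz": [0.3, -4, 0], "yaw": 0}])

```text
time: 10.18
tool_pos: [615.1, 34.8, 49.5]
orientation: [0.669, 0.744, 0.0, 0.0]
wrist_force: [0.7, 3.8, 1.4]
opening: 0.5
gripper_force: 1.9
```

Call:
jog_arm(deltas=[{"claw": 0, "xyz": [0.1, -1, 0], "yaw": 0}, {"claw": 0, "xyz": [0.2, -2, 0], "yaw": 0}, {"claw": 0, "xyz": [0.2, -2, 0], "yaw": 0}])

```text
time: 10.43
tool_pos: [615.2, 32.9, 49.5]
orientation: [0.669, 0.744, 0.0, -0.0]
wrist_force: [1.5, 3.3, 0.9]
opening: 0.2
gripper_force: 2.0
```

Call:
jog_arm(deltas=[{"claw": 0, "xyz": [0.1, -1, 0], "yaw": 0}, {"claw": 0, "xyz": [0.1, -1, 0], "yaw": 0}])

```text
time: 10.6
tool_pos: [615.3, 32.2, 49.5]
orientation: [0.669, 0.744, 0.0, -0.0]
wrist_force: [2.4, 6.8, 1.8]
opening: 0.7
gripper_force: 3.4
```

Call:
jog_arm(deltas=[{"claw": 0, "xyz": [0.1, -1, 0], "yaw": 0}, {"claw": 0, "xyz": [0.1, -1, 0], "yaw": 0}])

```text
time: 10.77
tool_pos: [615.4, 31.8, 49.5]
orientation: [0.669, 0.744, 0.001, -0.001]
wrist_force: [2.0, 12.2, 1.5]
opening: 0.4
gripper_force: 6.0
```

Call:
jog_arm(deltas=[{"claw": 0, "xyz": [0.1, -1, 0], "yaw": 0}, {"claw": 0, "xyz": [0.1, -1, 0], "yaw": 0}])

```text
time: 10.93
tool_pos: [615.4, 31.6, 49.5]
orientation: [0.669, 0.744, 0.001, -0.001]
wrist_force: [1.1, 17.9, 3.0]
opening: 0.4
gripper_force: 9.0
```

Call:
jog_arm(deltas=[{"claw": 0, "xyz": [0.1, -1, 0], "yaw": 0}, {"claw": 0, "xyz": [0.1, -1, 0], "yaw": 0}, {"claw": 0, "xyz": [0.1, -1, 0], "yaw": 0}, {"claw": 0, "xyz": [0.1, -1, 0], "yaw": 0}])

```text
time: 11.27
tool_pos: [615.4, 31.4, 49.5]
orientation: [0.668, 0.744, 0.001, -0.002]
wrist_force: [-0.1, 23.6, 3.0]
opening: 0.2
gripper_force: 11.9
```

Call:
jog_arm(deltas=[{"claw": 0, "xyz": [-0.5, 5, 0], "yaw": 0}, {"claw": 0, "xyz": [-2, 20, 0], "yaw": 0}, {"claw": 0, "xyz": [-3, 30, 20], "yaw": 0}, {"claw": 0, "xyz": [-3, 30, 60], "yaw": 0}, {"claw": 0, "xyz": [-3, 30, 100], "yaw": 0}])

```text
time: 11.68
tool_pos: [611.3, 59.7, 149.2]
orientation: [0.668, 0.744, -0.002, -0.001]
wrist_force: [0.6, -0.7, -0.1]
opening: 0.8
gripper_force: 0.0
```

Call:
jog_arm(deltas=[{"claw": 0, "xyz": [0, 0, 40], "yaw": 0}, {"claw": 0, "xyz": [0, 0, 65], "yaw": 0}, {"claw": 0, "xyz": [0, 0, 65], "yaw": 0}])

```text
time: 11.93
tool_pos: [613.9, 59.3, 221.0]
orientation: [0.669, 0.743, 0.002, 0.003]
wrist_force: [1.3, -0.0, 0.7]
opening: 0.8
gripper_force: 0.0
```

Run:
```python
from m import *
s=get_state(); print(s['tool_pos'],s['wrist_force'])
a=np.radians(6.1);O=np.array([630.8,-111.2]);R=np.array([[np.cos(a),np.sin(a)],[-np.sin(a),np.cos(a)]])
print('tcp in holder',R@(s['tool_pos'][:2]-O))
c=shot('scene');w=world(c); h=(w[...,:2]-O)@R.T
def st(n,k): print(n,k.sum(),cv2.minAreaRect(h[k].astype(np.float32)),np.percentile(h[k][:,1],[1,99]).round(1),np.nanmax(w[k][:,2]))
m,*_=mask(c,(105,110,40),(130,255,255)); st('blue',(m>0)&(abs(h[...,0])<40)&(abs(h[...,1])<120))
m,*_=mask(c,(5,170,80),(16,255,255)); k=(m>0)&(abs(h[...,0])<90)&(abs(h[...,1]-95)<60); st('ball',k); print(h[k].mean(0),w[k].mean(0))
st('block',(abs(h[...,0])<40)&(h[...,1]>60)&(h[...,1]<170)&(abs(w[...,2]-85)<4))
cv2.imwrite('pics/e.png',cv2.resize(c['color'][180:350,230:400,::-1],None,fx=3.5,fy=3.5,interpolation=2))
```

```text
[613.86726116  59.32125269 220.97585591] [ 1.2570809  -0.04900467  0.67165632]
tcp in holder [  1.28341783 171.3550936 ]
blue 54 ((3.9996843338012695, -2.94854736328125), (16.747709274291992, 125.02938842773438), 0.3289327025413513) [-65.2  45.7] 77.64135432203398
ball 56 ((20.660446166992188, 82.80535888671875), (16.37097930908203, 13.310043334960938), 85.79080200195312) [76.  90.8] 179.30707217205816
[21.06850153 83.18608151] [642.9095188  -26.24609798 174.27438624]
block 317 ((1.719430923461914, 101.55709075927734), (57.530517578125, 55.964900970458984), 0.9135600924491882) [ 74.1 115.6] 88.96532525493512
```

View pics/e.png

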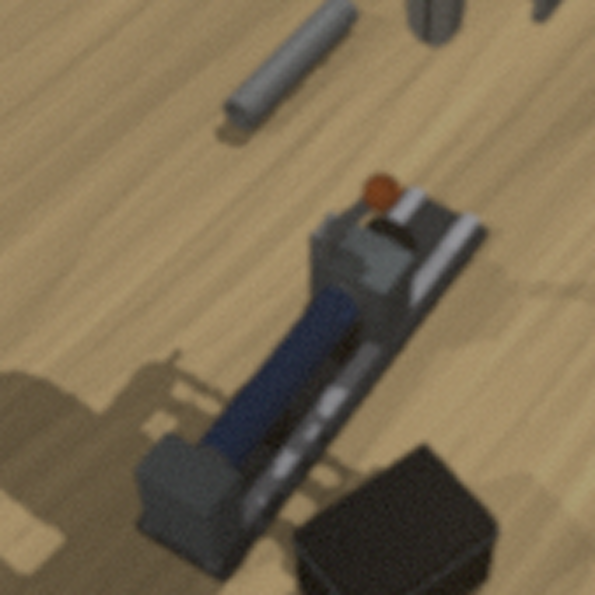

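The tailstock is home: the tube sits tight between both blocks, and the orange ball is now at (381,192) in the crop. I move above the ball next.

Call:
jog_arm(deltas=[{"claw": 0, "xyz": [8, -27, 0], "yaw": 0}, {"claw": 0, "xyz": [16, -54, 0], "yaw": 0}, {"claw": 0, "xyz": [23, -80, 0], "yaw": 0}, {"claw": 0, "xyz": [23, -80, 0], "yaw": 0}, {"claw": 0, "xyz": [23, -80, 0], "yaw": 0}])

```text
time: 12.4
tool_pos: [635.2, -21.9, 212.6]
orientation: [0.669, 0.743, -0.001, -0.001]
wrist_force: [0.6, -0.2, -0.0]
opening: 0.6
gripper_force: 0.0
```

Call:
jog_arm(deltas=[{"claw": 0, "xyz": [0, 0, -10], "yaw": 0}, {"claw": 0, "xyz": [0, 0, -20], "yaw": 0}, {"claw": 0, "xyz": [0, 0, -28], "yaw": 0}, {"claw": 0, "xyz": [0, 0, -28], "yaw": 0}, {"claw": 0, "xyz": [0, 0, -28], "yaw": 0}])

```text
time: 12.82
tool_pos: [635.1, -20.6, 185.6]
orientation: [0.668, 0.744, -0.0, -0.001]
wrist_force: [0.9, 0.5, 0.9]
opening: 0.4
gripper_force: 0.0
```

Call:
jog_arm(deltas=[{"claw": 0, "xyz": [0, -1, -5], "yaw": 0}, {"claw": 0, "xyz": [3, -1, -8], "yaw": 0}, {"claw": 0, "xyz": [7, -0.5, -11], "yaw": 0}, {"claw": 0, "xyz": [11, 0, -14], "yaw": 0}, {"claw": 0, "xyz": [15, 0.5, -18], "yaw": 0}])

```text
time: 13.23
tool_pos: [652.1, -20.7, 170.1]
orientation: [0.669, 0.743, 0.001, 0.001]
wrist_force: [6.6, 0.6, 12.6]
opening: 0.7
gripper_force: 6.4
```

Call:
jog_arm(deltas=[{"claw": 0, "xyz": [3, 0.5, -4], "yaw": 0}, {"claw": 0, "xyz": [6, 0.7, -8], "yaw": 0}, {"claw": 0, "xyz": [9, 1, -12], "yaw": 0}, {"claw": 0, "xyz": [12, 1.3, -16], "yaw": 0}, {"claw": 0, "xyz": [14, 1.5, -20], "yaw": 0}])

```text
time: 13.65
tool_pos: [666.2, -19.2, 149.8]
orientation: [0.669, 0.743, 0.001, 0.001]
wrist_force: [5.2, 0.4, 5.7]
opening: 0.7
gripper_force: 2.7
```

Call:
jog_arm(deltas=[{"claw": 0, "xyz": [2, 0.2, -4], "yaw": 0}, {"claw": 0, "xyz": [4, 0.4, -8], "yaw": 0}, {"claw": 0, "xyz": [5.5, 0.6, -12], "yaw": 0}, {"claw": 0, "xyz": [6.5, 0.7, -16], "yaw": 0}, {"claw": 0, "xyz": [7.5, 0.8, -20], "yaw": 0}])

```text
time: 14.07
tool_pos: [672.1, -18.4, 128.1]
orientation: [0.669, 0.743, -0.0, -0.0]
wrist_force: [1.0, -0.3, 2.7]
opening: -0.1
gripper_force: 1.2
```

Call:
jog_arm(deltas=[{"claw": 0, "xyz": [0.5, 0, -4], "yaw": 0}, {"claw": 0, "xyz": [1, 0, -8], "yaw": 0}, {"claw": 0, "xyz": [1.5, 0, -11], "yaw": 0}, {"claw": 0, "xyz": [1.5, 0, -14], "yaw": 0}, {"claw": 0, "xyz": [1.5, 0, -16], "yaw": 0}])

```text
time: 14.48
tool_pos: [673.4, -18.4, 112.0]
orientation: [0.669, 0.744, -0.0, -0.0]
wrist_force: [1.2, 0.1, 1.5]
opening: 0.6
gripper_force: 0.9
```

Call:
jog_arm(deltas=[{"claw": 0, "xyz": [0, 0, -1], "yaw": 0}, {"claw": 0, "xyz": [0, 0, -2], "yaw": 0}, {"claw": 0, "xyz": [0, 0, -2], "yaw": 0}])

```text
time: 14.73
tool_pos: [673.5, -18.4, 110.5]
orientation: [0.669, 0.744, -0.0, -0.0]
wrist_force: [-0.4, 0.7, -0.1]
opening: 0.5
gripper_force: 0.4
```

Call:
jog_arm(deltas=[{"claw": 0, "xyz": [0, 0, -1], "yaw": 0}, {"claw": 0, "xyz": [0, 0, -2], "yaw": 0}, {"claw": 0, "xyz": [0, 0, -2], "yaw": 0}])

```text
time: 14.98
tool_pos: [673.7, -18.4, 108.7]
orientation: [0.669, 0.743, 0.0, 0.0]
wrist_force: [0.7, 0.2, 2.4]
opening: 0.5
gripper_force: 1.3
```

Call:
jog_arm(deltas=[{"claw": 0, "xyz": [0, 0, -1], "yaw": 0}, {"claw": 0, "xyz": [0, 0, -2], "yaw": 0}, {"claw": 0, "xyz": [0, 0, -2], "yaw": 0}])

```text
time: 15.23
tool_pos: [673.9, -18.4, 108.0]
orientation: [0.669, 0.743, 0.0, 0.001]
wrist_force: [-2.8, 1.0, 12.1]
opening: 0.4
gripper_force: 6.2
```

Call:
jog_arm(deltas=[{"claw": 0, "xyz": [0, 0, -1], "yaw": 0}, {"claw": 0, "xyz": [0, 0, -1], "yaw": 0}, {"claw": 0, "xyz": [0, 0, 10], "yaw": 0}, {"claw": 0, "xyz": [0, 0, 45], "yaw": 0}, {"claw": 0, "xyz": [0, 0, 80], "yaw": 0}])

```text
time: 15.65
tool_pos: [672.5, -18.3, 186.0]
orientation: [0.669, 0.743, -0.001, -0.001]
wrist_force: [-0.1, -0.7, 0.0]
opening: 0.3
gripper_force: 0.0
```

Call:
jog_arm(deltas=[{"claw": 0, "xyz": [-20, 25, 25], "yaw": 0}, {"claw": 0, "xyz": [-40, 55, 40], "yaw": 0}, {"claw": 0, "xyz": [-60, 85, 40], "yaw": 0}, {"claw": 0, "xyz": [-60, 85, 40], "yaw": 0}, {"claw": 0, "xyz": [-60, 85, 40], "yaw": 0}])

```text
time: 16.07
tool_pos: [612.9, 67.8, 227.2]
orientation: [0.668, 0.744, 0.0, 0.0]
wrist_force: [0.2, 0.1, -0.4]
opening: 0.3
gripper_force: 0.0
```

Run:
```python
from m import *
s=get_state(); print(s['tool_pos'],s['wrist_force'],s['time'])
a=np.radians(6.1);O=np.array([630.8,-111.2]);R=np.array([[np.cos(a),np.sin(a)],[-np.sin(a),np.cos(a)]])
c=shot('scene');w=world(c); h=(w[...,:2]-O)@R.T
m,*_=mask(c,(5,170,80),(16,255,255)); k=(m>0)&(abs(h[...,0])<120)&(abs(h[...,1]-95)<60); print(k.sum(),h[k].mean(0),w[k].mean(0),w[k][:,2].max())
cv2.imwrite('pics/f.png',cv2.resize(c['color'][180:350,230:400,::-1],None,fx=3.5,fy=3.5,interpolation=2))
```

```text
[612.85741362  67.80691881 227.19990588] [ 0.18561273  0.07095646 -0.40639976] 16.0667
54 [61.32129034 84.0073398 ] [682.84712381 -21.15206448 105.07850377] 110.59525027359871
```

View pics/f.png

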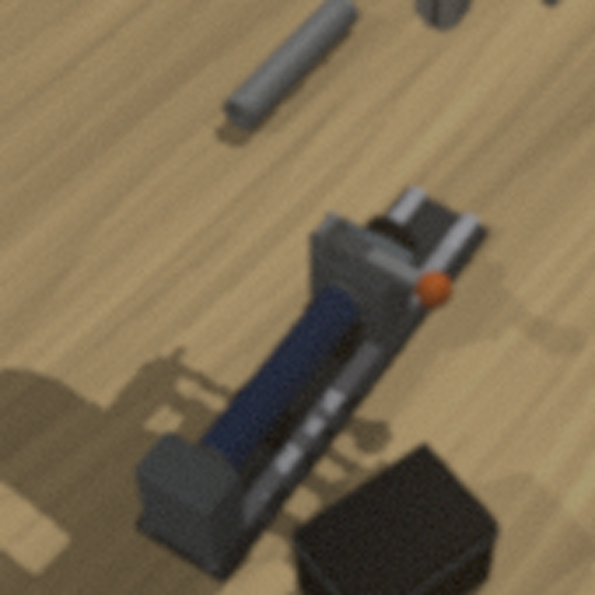

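The lever lies flat with its ball at (434,290) in the crop and its top about 110 mm high. The tube is held between the two blocks and the arm is clear, so I hand the job in.

```bash
python3 -c "
from h import *
print(close_job())"
```

```text
the job is handed in; nothing more can be done
None
```

The blue tube lies in the cradles, held between both centres with the tailstock home and the clamp lever pressed flat; the job was handed in at about 16 s of the 64 s limit, with no pass or fail returned.

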